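Set the sprung frame gauge to its marker and hold it

ROBOT

A 7-joint arm with a two-finger parallel gripper is mounted at the origin on the work surface. World frame = base frame: x ahead of the robot, y to its left, z up, the work surface at z = 0. Lengths are in mm, angles in rad, forces in N, time in s.
With the tool pointing down it reaches from about 400 to 900 mm from the base axis. Payload 5.6 kg.
Tool frame: the origin (TCP) lies between the finger pads; the fingertips stand 14 mm ahead of it and the grasp point (between the pads) lies 5 mm behind it; z points along the fingers, x is the direction in which the jaws open and shut, and the axes are right-handed (so a half turn about z gives the same grasp; the last joint's range is limited). The gripper opens to 92 mm and grips with 3 to 60 N. Pads are 20 mm wide; open, the fingers measure 128 mm over their backs; the gripper's body (75 mm by 189 mm) begins 69 mm behind the grasp point.
Start: joints at [-0.043, 0.468, -0.012, 1.603, 0.006, 1.071, -0.056], TCP at [650.007, -0.043, 228.592] pointing down, gripper open.
Joint ranges: [-2.53, 2.53], [-0.31, 2.02], [-1.57, 1.55], [0.28, 2.44], [-1.29, 4.43], [0.15, 1.84], [-2.92, 2.92]. Speed limits (rad/s): [2.57, 2.57, 3.14, 3.14, 3.14, 3.14, 3.14].

INTERFACE

Orientations are given as a unit quaternion [w, x, y, z].
In Python, from workcell import robot, imaging gives the robot as it stands.
- The arm moves only by the shell command python3 -m handwheel 'ROWS' [FORCE]. ROWS is JSON, a list of rows, each a list of 7 numbers: the shift along the world's x, y, z in m, then the turn, a rotation vector about the world's x, y, z in rad, then the opening, from 0 (shut) to 1 (fully open). A call has 1 to 12 rows; each row shifts and turns the commanded pose from where the row before left it; what a row does not reach is not made up. A row lasts 1/10 s, in which the tool goes at most 50 mm and 8.59 degrees, less where a joint would pass 70% of its speed; a pose out of reach is approached as far as the arm can. A call with a gripper value outside its range is refused whole. The fingers move at their own pace and stop on an object; FORCE is the grip in N (left out, the last holds). Time passes only in rows, so rows that do not move let the fingers close. It gives the time, the measured TCP pose, the force and the opening at its end, in the units of the state.
- robot.get_state(): the state, without advancing time (a new reading comes with each control period).
- imaging.camera(name): name is "scene" or "side" or "wrist"; returns a dict with "color" (480x640x3 uint8, red, green, blue), "fx", "fy", "cx", "cy" (pixels), "k1" (the pictures are not rectified: a ray, as slopes to the right and down, at radius r is drawn at 1 + k1 r^2 times it, then the intrinsics apply), "R" (3x3) and "t" (3): a world point X has camera coordinates R X + t; the wrist camera has in their place "mount" (4x4, takes a point from camera to tool coordinates, whose origin is the TCP and whose axes are the tool frame's). Camera axes: x right, y down, z forward; pixel columns grow to the right and rows downward; lengths in mm; the calibration is good to about 2 mm. A picture is of the moment at which its call begins: read the wrist's pose just before it. There is no depth.
- robot.job_done(): hands the job in, once; it reports no verdict.
The state is a dict: "time": time; "joints": joint angles; "joint_vel": joint speeds; "joint_torque": joint torques, N m; "eef_pos": TCP position; "orientation": TCP orientation; "contact_force": force on the tool from outside, world axes, zero at the start; "wrist_torque": the same for the moment, N m; "opening": finger opening in mm.
Only numpy, scipy, OpenCV 4.12 (cv2) and the standard library are available. Lean on these libraries where they do the work, as an engineer would, in place of code of your own. Each camera call takes 0.05 s, during which the arm holds its last target. There are 200 camera calls.

TASK

Set the bench frame gauge for the next bike: push its lock button all the way down while the arm is still home (it stays down), then take the arm by its upright grip and pull it out against its spring until its pointer stands level with the marker that is set on the scale. Finish while still holding the arm there, at rest, with the fingers on the grip, for it springs back if let go. Leave the marker where it is set and do not disturb the spray can, the sprockets or the spanner.

Things in the scene. Friction and masses are not known exactly. Their poses are not given: they have to be found in the camera images.
- gauge: Bench frame gauge, screwed down: base plate 420 x 100 x 12 mm (x -190 to 230 mm), grey housing (x -180 to -60, 60 wide, top 62 mm above bench), steel arm (18 mm square bar, axis 40 mm up) that telescopes out. Origin: on the bench under the arm's axis; +x is the pull-out direction, z up. Scale rail with a tick every 10 mm on the -y side: x 60 to 225, y -49 to -23, top 30 mm up.
- lock_top (a point): Centre of the top of the lock button: black, round, 30 mm across, on top of the housing (120 mm from the gauge's origin in -x), 80 mm above the bench when up. Pushed straight down 8 mm against about 3 N of friction; it stays where it is left. Up, it locks the arm; the arm is free once it is over 6 mm down.
- lock (a joint): Travel of the lock button in m: 0 up (locked), 0.008 fully down (released).
- grip_center (a point): Where to hold the arm: a point on the upright black grip, a post 22 mm along the pull direction and 26 mm across it, top 117 mm, this point 90 mm above the bench. It moves with the arm; home, it is 30 mm from the gauge's origin in +x. Nothing else on the gauge within 100 mm of it is higher than 62 mm. Axes parallel to the gauge's.
- gauge_arm: The telescoping arm with its upright grip, pointer and cone nose, all one piece; origin on the bench under the arm's axis, coinciding with the gauge's origin when the arm is home; axes parallel to the gauge's.
- extension (a joint): How far the arm is pulled out in m: 0 home, 0.15 the end stop. A spring pulls it home with 4 N at 0 rising to 10 N at 0.15. With the pointer level with the marker it reads the same as marker.
- pointer (a point): Tip of the arm's pointer, a steel blade 4 mm wide on the arm's -y side, 50 mm farther out (gauge's +x) than the grip's centre, 40 mm above the bench. It moves with the arm, just above and beside the scale rail.
- marker_tip (a point): Tip of the marker, a dark steel saddle (16 mm along the scale, 34 mm across, top 42 mm above the bench) with a 4 mm wide fin that points to the arm, set somewhere on the scale rail. Level with the pointer when both have the same position along the gauge's x. Held by about 2.5 N of friction. Axes parallel to the gauge's.
- marker (a joint): Setting of the marker along the scale in m, counted from the pointer's home position; it is to be left as it is.
- spray_can: Bystander: spray can 60 mm across, 140 mm tall, origin at its underside.
- sprockets: Bystander: stack of steel sprockets 96 mm across, 28 mm tall, lying flat, origin at its underside.
- spanner: Bystander: spanner 160 mm long, lying on the bench along its own x, origin at its underside.

How it is judged:
By the outcome, as a careful person would: the job done as asked, in the order asked, and still so for the second after the job is handed in, while the arm keeps its last pose, push and grip.
It also fails if it takes over 45 s, if anything falls off the work surface, if the arm or the gripper's body presses on something with over 40 N, if the wrist force passes 120 N, or if a joint passes its speed limit or range.

## Working session

There is one attempt and no reset: what is moved stays moved. The work goes in short steps, Python scripts to look and compute and a shell command to move; the robot and the scene stay as the last step left them, time stands still between calls to the robot, and variables do not carry over. Pictures are saved under pics/ and viewed, about 8 in all and at most 12, crops included, and the job is handed in when it is done.

```bash
mkdir -p pics; ls; cat > h.py <<'E'
import numpy as np, cv2, json
from workcell import robot, imaging
from scipy.spatial.transform import Rotation as Ro
def grab(name, fn=None):
    s=robot.get_state(); c=imaging.camera(name)
    if name=="wrist":
        q=np.array(s["orientation"]); Rt=Ro.from_quat(q[[1,2,3,0]]).as_matrix(); M=np.array(c["mount"])
        Rwc=Rt@M[:3,:3]; o=Rt@M[:3,3]+np.array(s["eef_pos"])
    else:
        Rwc=np.array(c["R"]).T; o=-Rwc@np.array(c["t"])
    c["Rwc"]=Rwc; c["o"]=o
    if fn: cv2.imwrite("pics/"+fn,c["color"][:,:,::-1])
    return c
def ray(c,u,v):
    K=np.array([[c["fx"],0,c["cx"]],[0,c["fy"],c["cy"]],[0,0,1.]])
    p=cv2.undistortPoints(np.array([[[u,v]]],float),K,np.array([c["k1"],0,0,0,0.]))[0,0]
    # exact small iteration
    d=np.array([(u-c["cx"])/c["fx"],(v-c["cy"])/c["fy"]]); x=d.copy()
    for _ in range(50): x=d/(1+c["k1"]*(x@x))
    return c["Rwc"]@np.array([x[0],x[1],1.])
def plane(c,u,v,z):
    d=ray(c,u,v); return c["o"]+d*(z-c["o"][2])/d[2]
def proj(c,P):
    X=c["Rwc"].T@(np.array(P,float)-c["o"]); x=X[:2]/X[2]; x=x*(1+c["k1"]*(x@x))
    return np.array([c["fx"]*x[0]+c["cx"],c["fy"]*x[1]+c["cy"]])
E
python3 - <<'E'
from h import *
for n in ("scene","side","wrist"):
    c=grab(n,n+"0.png"); print(n,c["o"].round(0),c["fx"],c["k1"],(c["Rwc"]@[0,0,1]).round(2))
print(robot.get_state())
E
```

```text
pics
scene [1200.  263.  587.] 536.1728303240251 -0.034562001458262076 [-0.73 -0.32 -0.61]
side [ 536. -518.  490.] 465.8807433166747 -0.013084066766120448 [ 0.11  0.79 -0.6 ]
wrist [650.  82. 384.] 350.3575177304445 0.00541738052623285 [-0.   -0.29 -0.96]
{'time': 0.15, 'joints': array([-0.04299633,  0.46817471, -0.01159761,  1.60341143,  0.00602162,
        1.07139337, -0.0563059 ]), 'joint_vel': array([-4.08062571e-04, -2.14962486e-03, -6.08568727e-05, -4.30845411e-03,
       -3.22771105e-04, -3.47299275e-04, -7.88950998e-04]), 'joint_torque': array([ 5.41294467e-04, -5.20952761e+01, -1.22385321e-02, -2.43975341e+01,
       -5.66028839e-02,  1.53196411e-02,  8.68381130e-05]), 'eef_pos': array([ 6.49571149e+02, -7.40007092e-02,  2.27859541e+02]), 'orientation': array([ 6.24168074e-05,  9.99999771e-01, -3.44693650e-05, -6.73698868e-04]), 'contact_force': array([ 0.60483184, -0.27080038,  0.54553474]), 'wrist_torque': array([-0.01280026,  0.00754978, -0.03039774]), 'opening': 91.76059393554365}
```

View pics/scene0.png

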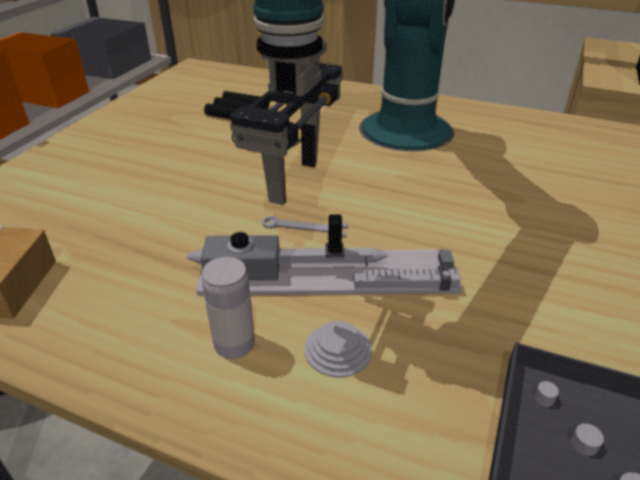

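View pics/side0.png

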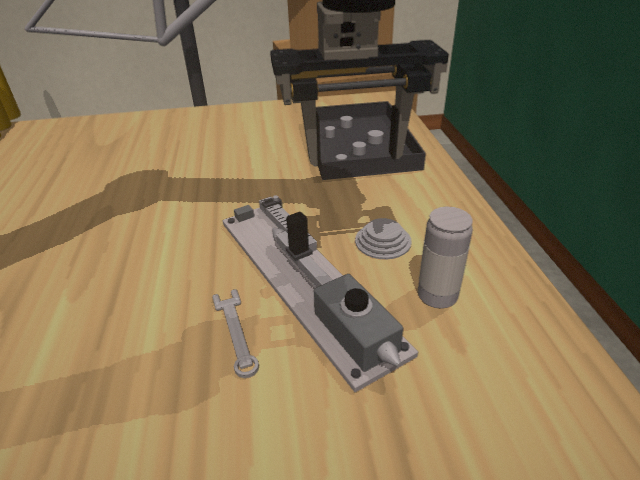

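The scene view shows the lock at (240,240), grip at (335,220–250) and marker near (446,270). The side view has the lock at (357,299) and the grip top at (297,218). The pull-out direction is roughly world +y. I'll zoom in next.

```bash
python3 - <<'E'
import cv2,numpy as np
a=cv2.imread("pics/scene0.png")[200:310,320:480]; b=cv2.imread("pics/side0.png")[180:300,210:370]
a=cv2.resize(a,None,fx=5,fy=2.7*1,interpolation=cv2.INTER_CUBIC) if 0 else cv2.resize(a,(480,330),interpolation=cv2.INTER_CUBIC)
b=cv2.resize(b,(320,240),interpolation=cv2.INTER_CUBIC)
w=cv2.imread("pics/wrist0.png")
o=np.zeros((570,800,3),np.uint8); o[:330,:480]=a; o[:240,480:]=b; o[330:,:320]=cv2.resize(w,(320,240))
cv2.imwrite("pics/z1.png",o)
E
```

```text
(no output)
```

View pics/z1.png

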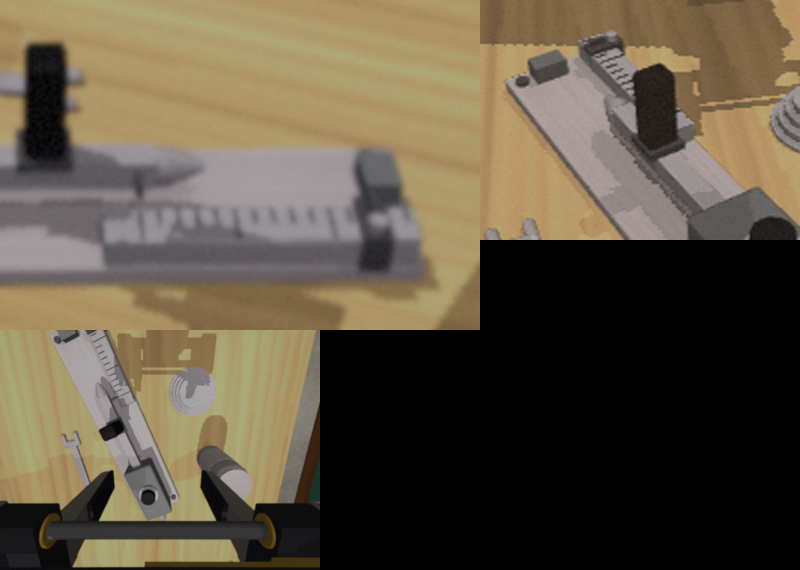

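The crop shows the grip, pointer (fin-like blade at scene ≈(366,260)), the marker with its fin at scene ≈(446,272) and a separate end-stop block. Next I'll locate the lock and grip by dark masks in both views.

```bash
python3 - <<'E'
from h import *
B={"scene":[("lock",220,225,260,255),("grip",322,208,350,258)],"side":[("lock",335,282,380,318),("grip",280,205,315,262)],"wrist":[("lock",270,310,320,350),("grip",190,170,260,230)]}
for n in B:
    c=grab(n)
    g=c["color"].max(2)
    for nm,x0,y0,x1,y1 in B[n]:
        m=(g[y0:y1,x0:x1]<45).astype(np.uint8)
        k,l,s,cc=cv2.connectedComponentsWithStats(m)
        i=1+s[1:,4].argmax(); mm=l==i
        ys,xs=np.nonzero(mm); xs=xs+x0; ys=ys+y0
        print(n,nm,s[i,4],"bbox",xs.min(),ys.min(),xs.max(),ys.max(),"cen",cc[i]+[x0,y0])
        u,v=cc[i]+[x0,y0]
        print("   on plane", plane(c,u,v,77 if nm=="lock" else 90).round(1))
        if nm=="grip" and n!="wrist":
            print("   top row", plane(c,xs[ys<=ys.min()+8].mean(),ys.min()+4,117).round(1))
E
```

```text
scene lock 206 bbox 231 233 248 247 cen [239.33495146 240.08737864]
   on plane [ 633.8 -104.8   77. ]
scene grip 477 bbox 328 215 341 254 cen [334.6918239  235.13836478]
   on plane [581.3  34.5  90. ]
   top row [576.9  32.6 117. ]
side lock 433 bbox 345 289 367 311 cen [355.90993072 299.81524249]
   on plane [ 630.2 -112.8   77. ]
side grip 725 bbox 287 212 308 254 cen [297.24689655 233.00827586]
   on plane [572.4  22.2  90. ]
   top row [573.3  26.2 117. ]
wrist lock 646 bbox 283 320 309 348 cen [295.63003096 333.91640867]
   on plane [ 631.1 -105.    77. ]
wrist grip 1214 bbox 199 180 247 220 cen [223.55024712 199.95222405]
   on plane [572.7  31.2  90. ]
```

View pics/wrist0.png

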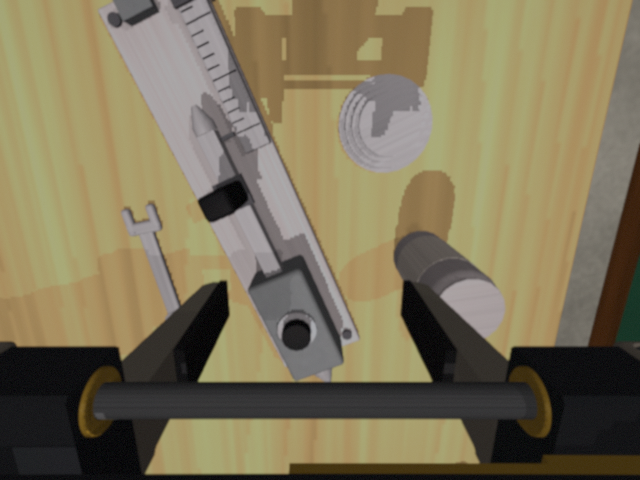

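The wrist view is clear. The lock is at (296,334), about (632,-106) mm, and the grip at (224,200), about (573,30). So gauge +x is at about 113° in world. I'll shut the fingers, turn −66.7° so the jaws lie along the gauge, and move above the lock.

```bash
python3 -m handwheel '[[0,0,0,0,0,-0.1455,0],[0,0,0,0,0,-0.1455,0],[-0.003,-0.018,0,0,0,-0.1455,0],[-0.003,-0.018,0,0,0,-0.1455,0],[-0.003,-0.018,0,0,0,-0.1455,0],[-0.003,-0.018,0,0,0,-0.1455,0],[-0.003,-0.018,-0.03,0,0,-0.1455,0],[-0.003,-0.016,-0.03,0,0,-0.1455,0],[0,0,-0.03,0,0,0,0],[0,0,0,0,0,0,0],[0,0,0,0,0,0,0]]' 30
python3 - <<'E'
from h import *
for n in ("wrist","side"): c=grab(n,n+"1.png")
a=cv2.imread("pics/wrist1.png");b=cv2.imread("pics/side1.png")[180:420,200:520]
o=np.zeros((480,800,3),np.uint8); o[:,:480]=cv2.resize(a,(480,360)).copy() if 0 else 0
o[:360,:480]=cv2.resize(a,(480,360)); o[:240,480:]=b
cv2.imwrite("pics/z2.png",o); print(robot.get_state()["opening"])
E
```

```text
time: 1.4
eef_pos: [632.2, -105.5, 138.8]
orientation: [0.0, 0.836, -0.549, -0.0]
contact_force: [-0.1, 0.4, 0.5]
opening: 6.2
0.31505368921747484
```

View pics/z2.png

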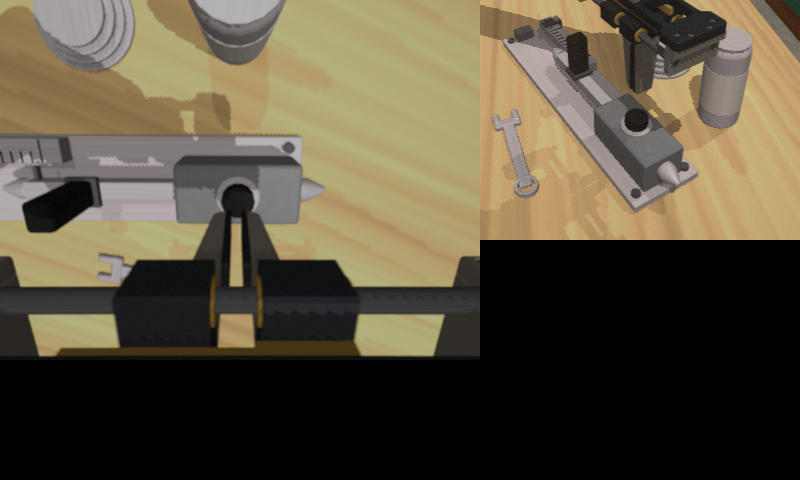

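The gauge edges run level in the wrist view, so the heading is right. The closed fingers line up along the gauge with the lock at about (316,267) full-res. I'll check the across-gauge offset and heading numerically.

```bash
python3 - <<'E'
from h import *
c=grab("wrist"); g=c["color"].max(2)
m=(g[235:290,285:350]<45); 
for r in range(0,55,4): 
    xs=np.nonzero(m[r])[0]; print(235+r, (xs.min()+285,xs.max()+285) if len(xs) else None)
print("tip",proj(c,np.array(robot.get_state()["eef_pos"])-[0,0,14]),"lock guess top",proj(c,[632,-106,80]))
u=np.array([np.cos(np.radians(113.3)),np.sin(np.radians(113.3)),0]); n=np.array([u[1],-u[0],0])  # n = gauge -y
L=np.array([632,-106,80.])
for o in(-15,15): print(proj(c,L+o*n),proj(c,L+o*u))
# base plate edges (12 mm up): far edge slope
G=cv2.cvtColor(c["color"],cv2.COLOR_RGB2HSV)
sat=G[:,:,1].astype(float)
P=[]
for x in range(180,380,20):
    col=cv2.GaussianBlur(sat,(1,5),0)[150:220,x]; y=150+np.argmin(np.diff(col)); P.append(plane(c,x,y,12)[:2])
P=np.array(P); print(P.round(1)); v=np.polyfit(P[:,1],P[:,0],1); print("heading",np.degrees(np.arctan2(1,v[0])))
v0=P.mean(0); print("edge dist from lock along n", (v0-L[:2])@n[:2],"expect 50")
E
```

```text
235 None
239 None
243 None
247 (np.int64(310), np.int64(321))
251 (np.int64(303), np.int64(329))
255 (np.int64(299), np.int64(331))
259 (np.int64(297), np.int64(334))
263 (np.int64(296), np.int64(334))
267 (np.int64(295), np.int64(335))
271 (np.int64(295), np.int64(336))
275 (np.int64(296), np.int64(335))
279 (np.int64(298), np.int64(333))
283 (np.int64(307), np.int64(322))
287 (np.int64(307), np.int64(322))
tip [315.22542288 297.76530951] lock guess top [314.60890828 269.0933218 ]
[314.55161135 289.98424449] [337.29386283 269.13577301]
[314.6683462  247.42269646] [291.91725838 269.05204751]
[[ 634.7   13.3]
 [ 641.2   -1.5]
 [ 647.6  -16.3]
 [ 654.   -31. ]
 [ 660.4  -45.8]
 [ 666.8  -60.6]
 [ 672.5  -75.7]
 [ 678.9  -90.5]
 [ 685.3 -105.3]
 [ 691.7 -120.1]]
heading 113.03704595735137
edge dist from lock along n 49.57493056920077 expect 50
```

The lock matches the guess to about 1 mm and the heading is about 113.1°. I'll press down now.

```bash
python3 -m handwheel '[[0,0,-0.02,0,0,0,0],[0,0,-0.018,0,0,0,0],[0,0,-0.005,0,0,0,0],[0,0,-0.004,0,0,0,0],[0,0,-0.003,0,0,0,0],[0,0,-0.003,0,0,0,0],[0,0,0,0,0,0,0]]'; python3 -m handwheel '[[0,0,-0.001,0,0,0,0],[0,0,0,0,0,0,0]]';
```

```text
time: 2.25
eef_pos: [632.7, -105.9, 86.5]
orientation: [-0.0, 0.835, -0.55, 0.001]
contact_force: [-2.4, 1.6, 2.8]
opening: 0.7
time: 2.45
eef_pos: [632.7, -105.9, 86.4]
orientation: [-0.001, 0.835, -0.55, 0.001]
contact_force: [-3.4, 1.8, 10.6]
opening: 0.5
```

```bash
python3 -m handwheel '[[0,0,-0.001,0,0,0,0],[0,0,-0.0005,0,0,0,0],[0,0,0,0,0,0,0]]'
```

```text
time: 2.75
eef_pos: [632.8, -105.9, 86.3]
orientation: [-0.001, 0.835, -0.55, 0.001]
contact_force: [-7.6, 1.2, 18.9]
opening: 0.1
```

The force climbed to 19 N at 86.3 mm with no further travel, so the button is bottomed. I'll lift, open and go over the grip.

```bash
python3 -m handwheel '[[0,0,0.01,0,0,0,0],[0,0,0.035,0,0,0,0],[0,0,0.04,0,0,0,0],[-0.0155,0.0345,0,0,0,0,0.9],[-0.0155,0.0345,0,0,0,0,0.9],[-0.0155,0.0345,0,0,0,0,0.9],[-0.0125,0.0345,0,0,0,0,0.9],[0,0,0,0,0,0,0.9],[0,0,0,0,0,0,0.9]]'
python3 - <<'E'
from h import *
c=grab("wrist","wrist2.png"); s=robot.get_state(); print(s["eef_pos"],s["opening"],s["contact_force"])
for z in (117,90,62): print(z,proj(c,[573,32,z]))
grab("side","side2.png")
E
```

```text
time: 3.65
eef_pos: [573.4, 32.5, 168.5]
orientation: [-0.0, 0.836, -0.549, 0.001]
contact_force: [0.1, -1.3, -0.3]
opening: 46.3
[573.67692845  31.141052   168.46529385] 50.604523900049415 [ 0.21878508 -0.62340879  0.63757867]
117 [315.43495055 272.7890096 ]
90 [315.30295974 258.82342391]
62 [315.19227728 247.11166719]
```

View pics/wrist2.png

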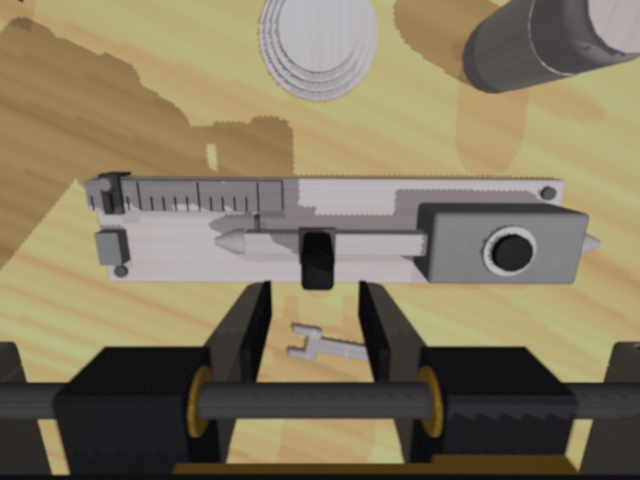

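The wrist view shows the grip (317,260) centred between the jaws, the pointer tip at (257,215), the marker saddle at (115,192) and the lock ring at (510,250). I'll descend with the jaws open and close on the grip, and work out the pointer–marker distance as well.

```bash
python3 -m handwheel '[[0,0,0,0,0,0,0.9],[0,0,0,0,0,0,0.9],[0,0,0,0,0,0,0.9],[0,0,-0.025,0,0,0,0.9],[0,0,-0.03,0,0,0,0.9],[0,0,-0.029,0,0,0,0.9],[0,0,0,0,0,0,0.9]]'
python3 -m handwheel '[[0,0,0,0,0,0,0],[0,0,0,0,0,0,0],[0,0,0,0,0,0,0],[0,0,0,0,0,0,0],[0,0,0,0,0,0,0],[0,0,0,0,0,0,0],[0,0,0,0,0,0,0],[0,0,0,0,0,0,0]]' 35
python3 - <<'E'
from h import *
c=grab("wrist","wrist3.png"); s=robot.get_state(); print(s["eef_pos"],s["opening"],s["contact_force"])
u=np.array([np.cos(np.radians(113.1)),np.sin(np.radians(113.1)),0]); n=np.array([u[1],-u[0],0])
G=np.array([573,32,0]) 
for d in (50,200): print(d,proj(c,G+d*u+n*20+[0,0,40]))
o=cv2.resize(c["color"][:,:,::-1][130:330,20:340],None,fx=2.5,fy=2.5,interpolation=cv2.INTER_CUBIC); cv2.imwrite("pics/z3.png",o)
E
```

```text
time: 4.45
eef_pos: [570.2, 31.4, 80.6]
orientation: [0.003, 0.835, -0.55, -0.003]
contact_force: [0.0, -0.3, -0.0]
opening: 82.6
time: 5.25
eef_pos: [573.2, 31.4, 84.2]
orientation: [0.0, 0.835, -0.55, 0.0]
contact_force: [1.6, -4.3, -0.5]
opening: 22.1
[573.44532458  30.99188445  84.13930403] 21.827899560133748 [ 1.71553468 -3.01655382 -0.72832864]
50 [230.6186695  244.77320581]
200 [-22.23244439 243.71644907]
```

View pics/z3.png

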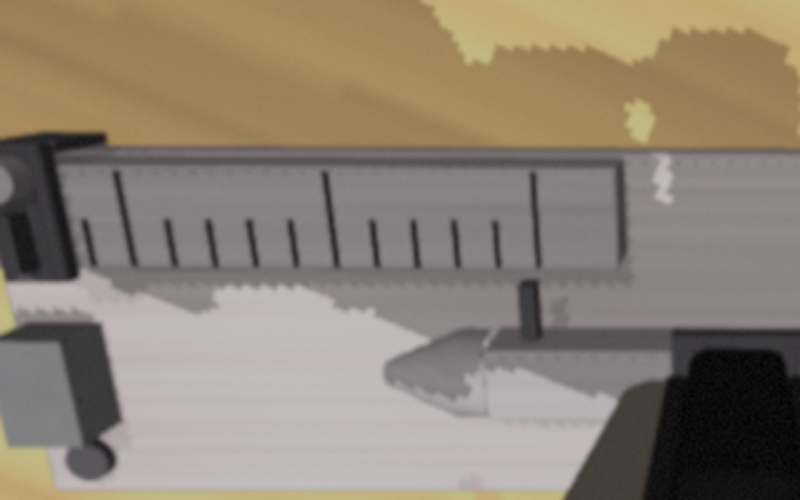

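The jaws are holding the grip (opening 22 mm). The pointer is at crop (528,283), matching home, and the marker is at the left edge at crop ~(35,205), about 115–120 mm out. I'll pull 100 mm along 113.1°, then measure.

```bash
python3 -m handwheel '[[-0.0039,0.0092,0,0,0,0,0],[-0.0039,0.0092,0,0,0,0,0],[-0.0039,0.0092,0,0,0,0,0],[-0.004,0.0092,0,0,0,0,0],[-0.0039,0.0092,0,0,0,0,0],[-0.0039,0.0092,0,0,0,0,0],[-0.0039,0.0092,0,0,0,0,0],[-0.004,0.0092,0,0,0,0,0],[-0.0039,0.0092,0,0,0,0,0],[-0.0039,0.0092,0,0,0,0,0],[0,0,0,0,0,0,0],[0,0,0,0,0,0,0]]'
python3 - <<'E'
from h import *
c=grab("wrist","wrist4.png"); s=robot.get_state(); print(s["eef_pos"],s["opening"],s["contact_force"])
o=cv2.resize(c["color"][:,:,::-1][150:310,100:340],None,fx=3.3,fy=3.3,interpolation=cv2.INTER_CUBIC); cv2.imwrite("pics/z4.png",o)
E
```

```text
time: 6.5
eef_pos: [534.8, 121.8, 84.1]
orientation: [0.0, 0.835, -0.551, 0.001]
contact_force: [4.6, -7.5, -1.7]
opening: 21.7
[534.86173039 121.54252658  84.11480116] 21.920621774152846 [ 4.01453868 -6.14167954 -2.12583723]
```

View pics/z4.png

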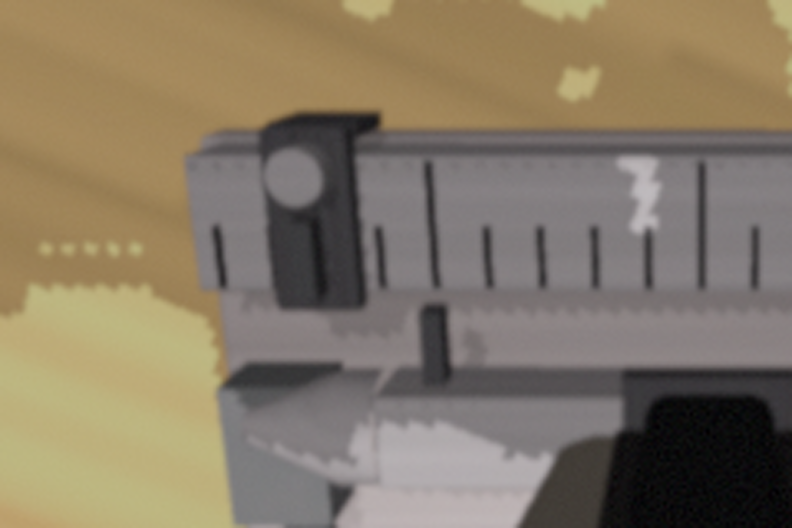

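The view shows the pointer blade tip at crop (433,305) and the marker saddle at crop x 270–362. What looks like its fin is around x 305–325, about 20 mm further out. I'll zoom to measure it properly.

```bash
python3 - <<'E'
from h import *
im=np.mean([imaging.camera("wrist")["color"].astype(float) for _ in range(6)],0).clip(0,255).astype(np.uint8)
cv2.imwrite("pics/avg5.png",im[:,:,::-1])
o=im[:,:,::-1][178:250,155:255]
o=np.clip(o.astype(float)*1.6,0,255).astype(np.uint8)
cv2.imwrite("pics/z5.png",cv2.resize(o,None,fx=8,fy=8,interpolation=cv2.INTER_CUBIC))
E
```

```text
(no output)
```

View pics/z5.png

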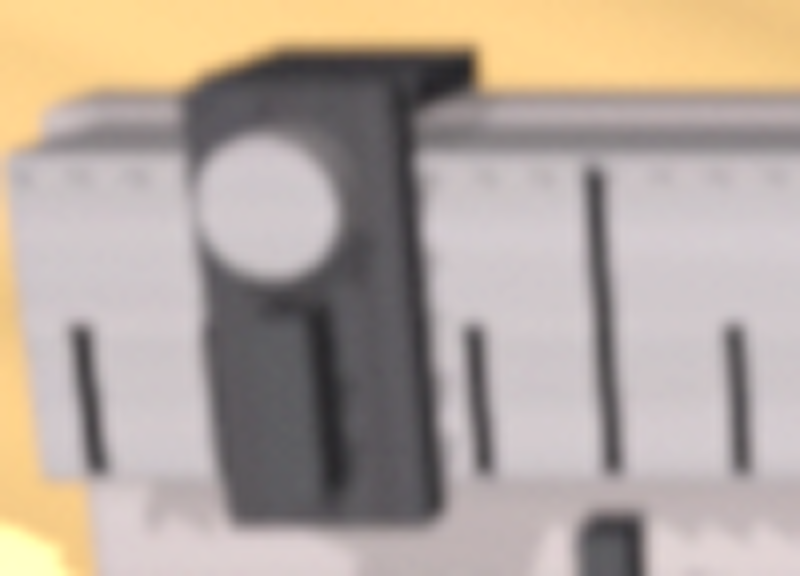

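```bash
python3 - <<'E'
from h import *
c=grab("wrist"); s=robot.get_state(); T=np.array(s["eef_pos"])
u=np.array([np.cos(np.radians(113.1)),np.sin(np.radians(113.1)),0]); n=np.array([u[1],-u[0],0])
O=np.array([573,32,0])-30*u
def g(x,y,z): p=plane(c,155+(x+.5)/8-.5,178+(y+.5)/8-.5,z)-O; return round(float(p@u),1),round(float(-p@n),1)
print("TCP",(T-O)@u,-(T-O)@n)
for nm,x,y in(("t220",96,465),("t190",487,465),("t180",613,465),("t170",742,465),("railend",42,470)): print(nm,g(x,y,30))
for nm,x,y in(("saddle left",222,490),("saddle rtop",413,490),("saddle rbot",438,490),("front left",235,522),("front right",425,518),("fin L",262,400),("fin rtop",318,400),("fin rbot",340,400),("fin rtop low",328,485),("fin rbot low",347,485)): print(nm,[(z,)+g(x,y,z) for z in(30,34,38,42,46)])
for nm,x,y in(("ptr left",580,525),("ptr rtop",620,525),("ptr r",643,525)): print(nm,[(z,)+g(x,y,z) for z in (34,38,40,42)])
E
```

```text
TCP 127.16230995840553 -0.04711001618015587
t220 (219.5, -23.0)
t190 (189.1, -23.1)
t180 (179.3, -23.1)
t170 (169.3, -23.1)
railend (223.7, -22.6)
saddle left [(30, 209.9, -21.0), (34, 208.4, -22.2), (38, 206.8, -23.3), (42, 205.2, -24.4), (46, 203.7, -25.6)]
saddle rtop [(30, 195.0, -21.0), (34, 193.8, -22.2), (38, 192.5, -23.3), (42, 191.2, -24.5), (46, 190.0, -25.6)]
saddle rbot [(30, 193.1, -21.0), (34, 191.9, -22.2), (38, 190.6, -23.3), (42, 189.4, -24.5), (46, 188.2, -25.6)]
front left [(30, 209.2, -18.4), (34, 207.6, -19.6), (38, 206.1, -20.8), (42, 204.6, -22.0), (46, 203.0, -23.2)]
front right [(30, 194.3, -18.8), (34, 193.0, -19.9), (38, 191.8, -21.1), (42, 190.5, -22.3), (46, 189.3, -23.5)]
fin L [(30, 206.1, -28.3), (34, 204.6, -29.3), (38, 203.1, -30.3), (42, 201.6, -31.3), (46, 200.1, -32.3)]
fin rtop [(30, 201.7, -28.3), (34, 200.3, -29.3), (38, 198.9, -30.3), (42, 197.5, -31.3), (46, 196.2, -32.3)]
fin rbot [(30, 200.0, -28.3), (34, 198.7, -29.3), (38, 197.3, -30.3), (42, 195.9, -31.3), (46, 194.6, -32.3)]
fin rtop low [(30, 201.6, -21.4), (34, 200.2, -22.6), (38, 198.8, -23.7), (42, 197.4, -24.8), (46, 196.0, -26.0)]
fin rbot low [(30, 200.1, -21.4), (34, 198.8, -22.6), (38, 197.4, -23.7), (42, 196.0, -24.8), (46, 194.7, -26.0)]
ptr left [(34, 181.2, -19.4), (38, 180.2, -20.6), (40, 179.7, -21.2), (42, 179.1, -21.8)]
ptr rtop [(34, 178.1, -19.4), (38, 177.2, -20.6), (40, 176.7, -21.2), (42, 176.2, -21.8)]
ptr r [(34, 176.4, -19.4), (38, 175.4, -20.6), (40, 175.0, -21.2), (42, 174.5, -21.8)]
```

Casting these edges puts the fin about 22 mm beyond the pointer (pointer at ~98, marker at ~120 mm). The ticks check the frame to within 1 mm. I'll pull 21 mm more, then compare directly.

```bash
python3 -m handwheel '[[-0.0020,0.0048,0,0,0,0,0],[-0.0020,0.0048,0,0,0,0,0],[-0.0021,0.0048,0,0,0,0,0],[-0.0021,0.0049,0,0,0,0,0],[0,0,0,0,0,0,0],[0,0,0,0,0,0,0],[0,0,0,0,0,0,0]]'
python3 - <<'E'
from h import *
c=grab("wrist"); s=robot.get_state(); print(s["eef_pos"],s["opening"],s["contact_force"])
im=np.mean([imaging.camera("wrist")["color"].astype(float) for _ in range(6)],0).clip(0,255).astype(np.uint8)
cv2.imwrite("pics/avg6.png",im[:,:,::-1])
u=np.array([np.cos(np.radians(113.1)),np.sin(np.radians(113.1)),0])
p=proj(c,s["eef_pos"]+50*u+20*np.array([u[1],-u[0],0])-[0,0,44]); print(p); 
x0=int(p[0])-50; y0=int(p[1])-50; print(x0,y0)
o=np.clip(im[:,:,::-1][y0:y0+72,x0:x0+100].astype(float)*1.6,0,255).astype(np.uint8)
cv2.imwrite("pics/z6.png",cv2.resize(o,None,fx=8,fy=8,interpolation=cv2.INTER_CUBIC))
E
```

```text
time: 7.6
eef_pos: [526.8, 140.4, 84.1]
orientation: [0.001, 0.835, -0.551, 0.001]
contact_force: [3.2, -7.9, -0.7]
opening: 21.6
[526.86887471 140.41036365  84.1622637 ] 21.6196661562335 [ 4.54121125 -7.04723937 -0.58887763]
[231.35059933 245.11171197]
181 195
```

View pics/z6.png

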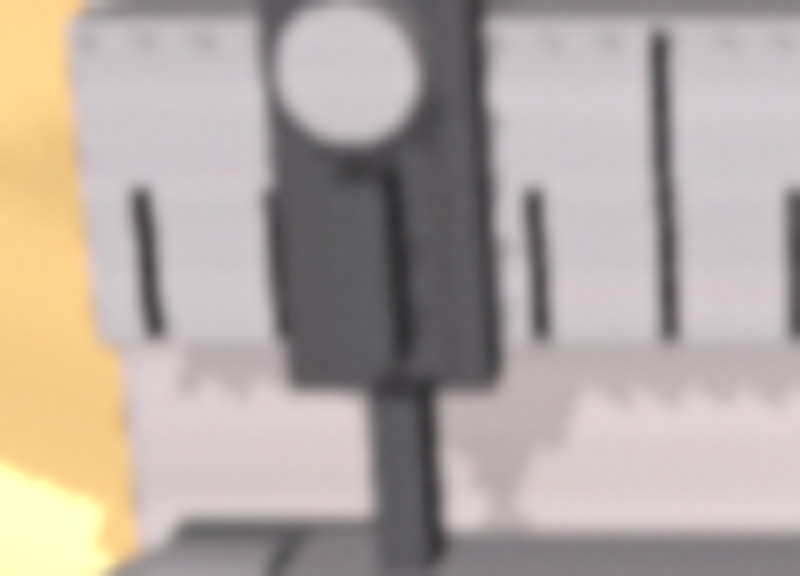

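Here the pointer (crop 372–415, side face to 437) meets the saddle. The fin's right-top edge is at about 392–402, so they are within about 1 mm. That depends on the fin's height, which I can get by parallax from the saved home-position view (about 118 mm baseline).

```bash
python3 - <<'E'
from h import *
a=cv2.imread("pics/wrist3.png")[175:247,0:80]
o=np.clip(a.astype(float)*1.6,0,255).astype(np.uint8)
cv2.imwrite("pics/z7.png",cv2.resize(o,None,fx=8,fy=8,interpolation=cv2.INTER_CUBIC))
E
```

```text
(no output)
```

View pics/z7.png

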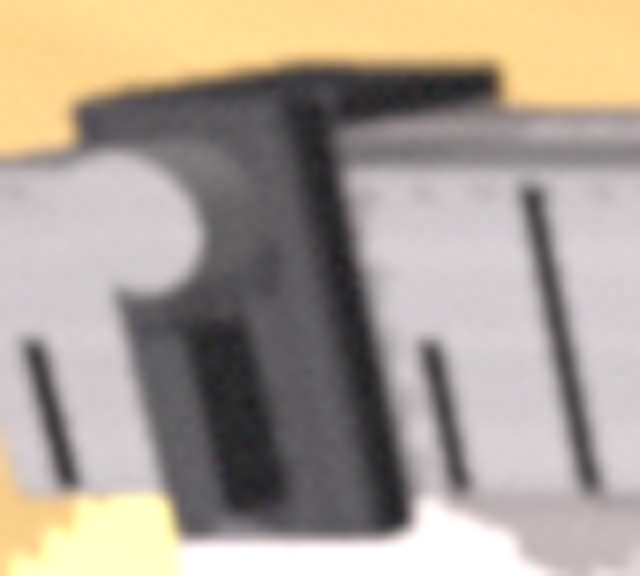

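```bash
cat > m.py <<'E'
from h import *
from scipy.spatial.transform import Rotation as Ro
c0=imaging.camera("wrist"); M=np.array(c0["mount"])
q=np.array(robot.get_state()["orientation"]); Rt=Ro.from_quat(q[[1,2,3,0]]).as_matrix()
u=np.array([np.cos(np.radians(113.1)),np.sin(np.radians(113.1)),0]); n=np.array([u[1],-u[0],0]); O=np.array([573,32,0])-30*u
V=[]
# view: TCP, crop x0,y0, ticks(x,y,val), features
views={"w3":((573.45,31,84.14),0,175,[(68,480,220),(460,480,190),(590,480,180)],dict(finrt=(224,455),finrb=(276,455),sl=(165,455),srt=(358,455),srb=(398,455))),
"a5":((534.86,121.54,84.11),155,178,[(96,465,220),(487,465,190),(613,465,180),(742,465,170)],dict(finrt=(325,455),finrb=(346,455),sl=(220,455),srt=(410,455),srb=(436,455))),
"a6":((526.87,140.41,84.16),181,195,[(155,330,220),(541,330,190),(669,330,180)],dict(finrt=(396,320),finrb=(412,320),sl=(286,320),srt=(473,320),srb=(496,320),ptl=(372,400),ptrt=(415,400),ptrb=(437,400)))}
F={}
for k,(T,x0,y0,ti,fe) in views.items():
    c=dict(c0); c["Rwc"]=Rt@M[:3,:3]; c["o"]=Rt@M[:3,3]+np.array(T)
    f=lambda x,y,z: float((plane(c,x0+(x+.5)/8-.5,y0+(y+.5)/8-.5,z)-O)@u)
    off=np.mean([v-f(x,y,30) for x,y,v in ti]); print(k,"tick offs",[round(v-f(x,y,30),2) for x,y,v in ti])
    cx=(c["o"]-O)@u+off; H=c["o"][2]
    for nm,(x,y) in fe.items(): F.setdefault(nm,[]).append((cx,f(x,y,30)+off,H))
for nm,L in F.items():
    L=np.array(L); print(nm,"on z30:",L[:,1].round(2),end=" ")
    # apparent x = X + (X-cx)*h/(H-30-h); X = a - (a-cx)*h/(H-30)
    if len(L)>1:
        s=(L[:,1]-L[:,0])/(L[:,2]-30); A=np.c_[np.ones(len(L)),s]; r=np.linalg.lstsq(A,L[:,1],rcond=None)[0]; print("X,z",r[0].round(2),(30+r[1]).round(2),end=" ")
    print("X at z34,38,40,42,46:",[(L[:,1]-(L[:,1]-L[:,0])*(z-30)/(L[:,2]-30)).round(1).tolist() for z in(34,36,38,40,42,46)])
E
python3 m.py
```

```text
w3 tick offs [1.22, 1.27, 1.26]
a5 tick offs [0.37, 0.72, 0.51, 0.55]
a6 tick offs [0.57, 0.58, 0.55]
finrt on z30: [207.63 202.33 201.21] X,z 198.55 40.85 X at z34,38,40,42,46: [[204.3, 200.9, 200.2], [202.6, 200.2, 199.7], [200.9, 199.5, 199.2], [199.3, 198.8, 198.8], [197.6, 198.1, 198.3], [194.2, 196.7, 197.3]]
finrb on z30: [203.65 200.7  199.97] X,z 198.5 36.31 X at z34,38,40,42,46: [[200.4, 199.3, 199.0], [198.7, 198.7, 198.5], [197.1, 198.0, 198.0], [195.5, 197.3, 197.6], [193.8, 196.6, 197.1], [190.6, 195.2, 196.1]]
sl on z30: [212.14 210.47 209.76] X,z 208.76 33.96 X at z34,38,40,42,46: [[208.7, 208.9, 208.6], [207.0, 208.1, 208.0], [205.3, 207.4, 207.5], [203.5, 206.6, 206.9], [201.8, 205.8, 206.3], [198.4, 204.3, 205.2]]
srt on z30: [197.38 195.73 195.23] X,z 194.49 33.68 X at z34,38,40,42,46: [[194.2, 194.5, 194.4], [192.6, 193.8, 193.9], [191.1, 193.2, 193.5], [189.5, 192.6, 193.1], [187.9, 191.9, 192.6], [184.8, 190.7, 191.7]]
srb on z30: [194.32 193.71 193.44] X,z 193.19 31.47 X at z34,38,40,42,46: [[191.2, 192.5, 192.6], [189.7, 191.9, 192.2], [188.1, 191.3, 191.8], [186.6, 190.6, 191.4], [185.0, 190.0, 190.9], [181.9, 188.8, 190.1]]
ptl on z30: [203.53] X at z34,38,40,42,46: [[202.5], [202.0], [201.5], [201.0], [200.4], [199.4]]
ptrt on z30: [200.16] X at z34,38,40,42,46: [[199.2], [198.7], [198.2], [197.8], [197.3], [196.3]]
ptrb on z30: [198.43] X at z34,38,40,42,46: [[197.5], [197.0], [196.6], [196.1], [195.6], [194.7]]
```

Parallax gives the saddle top at about z 34 and its centre at gauge x ≈ 201.0. The fin centre is ≈ 200.5 with its top at about 41. The pointer is at ≈ 198.7–199 by both image and travel. I'll pull 1.8 mm more and check again.

```bash
python3 -m handwheel '[[-0.0004,0.0008,0,0,0,0,0],[-0.0003,0.0009,0,0,0,0,0],[0,0,0,0,0,0,0],[0,0,0,0,0,0,0],[0,0,0,0,0,0,0]]'
python3 - <<'E'
from h import *
s=robot.get_state(); T=np.array(s["eef_pos"]); print(T,s["opening"],s["contact_force"])
print("ext by travel",(T[0]-573.45)*np.cos(np.radians(113.1))+(T[1]-31)*np.sin(np.radians(113.1)))
im=np.mean([imaging.camera("wrist")["color"].astype(float) for _ in range(6)],0).clip(0,255).astype(np.uint8)
cv2.imwrite("pics/avg8.png",im[:,:,::-1])
o=np.clip(im[:,:,::-1][195:267,181:281].astype(float)*1.6,0,255).astype(np.uint8)
cv2.imwrite("pics/z8.png",cv2.resize(o,None,fx=8,fy=8,interpolation=cv2.INTER_CUBIC))
E
```

```text
time: 8.5
eef_pos: [526.2, 141.9, 84.1]
orientation: [0.001, 0.834, -0.551, 0.001]
contact_force: [3.8, -7.7, -1.3]
opening: 21.8
[526.1728548  141.90117246  84.10832474] 21.789929962238407 [ 3.81555771 -7.74448642 -1.28497397]
ext by travel 120.55786133316555
```

View pics/z8.png

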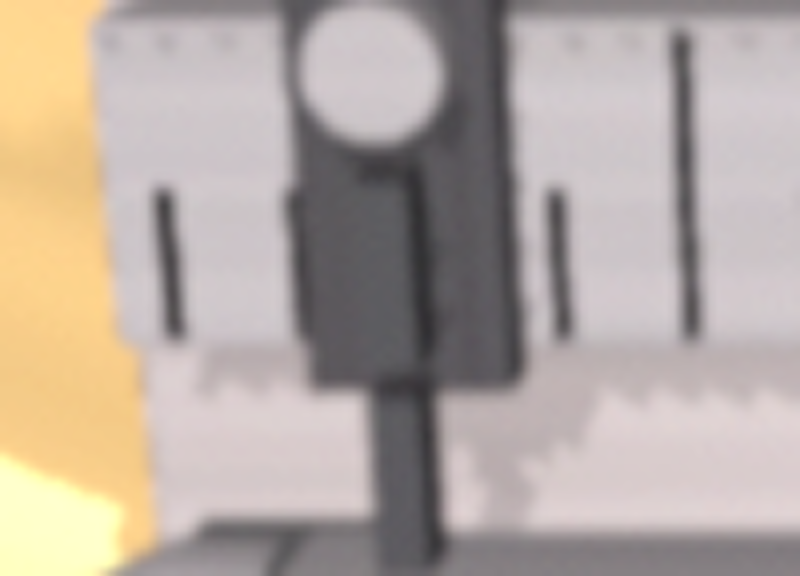

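The fin's right edge (≈417 at y 390) now runs straight into the pointer's right edge (415–418), with the dark side faces continuous. Travel reads 120.6 mm against 120.5–121 for the marker. The arm is at rest with the grip held, so I'll hand in.

```bash
python3 -c "
from workcell import robot
s=robot.get_state(); print(s['time'],s['opening'],abs(s['joint_vel']).max()); print(robot.job_done())"
```

```text
8.8 22.138298858749398 0.0017538382867384327
the job is handed in; nothing more can be done
None
```

The gauge is set and the job is handed in at 8.8 s. The arm is held at rest, with its pointer level with the marker to about 0.5 mm.

- **Lock:** I pushed the button down with the closed fingers while the arm was home. At the bottom the force rose to 19 N with no further travel, and the arm then slid freely.
- **Pull:** I gripped the post at 35 N and pulled it out along the gauge axis. At hand-in the fingers were still on the grip (opening about 22 mm) and the spring pulled with about 9 N.
- **Level check:** The pull measures 120.6 mm from the gripper's travel. Camera estimates of the marker's setting were about 120.5 mm from its fin and 121.0 mm from its saddle, so they disagree by about 0.5 mm. In the last picture the fin and pointer edges line up to within a pixel or so.
- **Marker, spray can, sprockets and spanner:** The marker sat at the same place between the scale ticks in every picture. I saw no contact with the spray can, sprockets or spanner, but took no final wide view to confirm they had not moved.

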